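Add a slotted weight to the film tensioner of a tray sealer

TASK

The tray sealer's film needs more tension: take the loose slotted disc from the bench and slide it sideways onto the stem of the sprung tensioner, under the stem's head and above the disc already there, and let it down on top of that disc's upright pin, with its slot still turned short of the pin. Keeping a light press on it, turn it until its slot finds the pin and it drops flat and flush onto the earlier disc, fully home on the stem, the two slots pointing opposite ways. Be gentle, never push hard on the tensioner, leave the other things where they are, and let go at the end.

Things in the scene. Friction and masses are not known exactly. Their poses are not given: they have to be found in the camera images.
- disc: The loose slotted steel disc, flat on the bench: 60 mm diameter, 12 mm thick, 0.16 to 0.3 kg; one slot 13 mm wide runs from the rim to a square end 6.5 mm past the centre. Origin: centre of the underside; +x points out through the slot's mouth, z up. Grip it across the rim along its y (60 mm). On the pin it lies 5 mm too high; with its slot within about 0.1 rad of the pin it drops flush.
- tensioner: The fixed film-tension unit: a cream block 84 mm square, 58 mm high, on a dark base plate 230 x 110 x 8 mm that reaches 65 mm behind and 165 mm ahead of the stem; a rubber roller (top 55 mm high) lies across the plate 135 mm ahead. Origin: on the stem's axis, at the bench. +x is ahead, shown by a small steel nose on the block. It carries the sprung carrier.
- seat (a point): Point on the stem's axis, level with the top face of the earlier disc, where the new disc's underside must come to lie: about 83 mm above the bench, axes as the tensioner's. It moves with the carrier (flange, earlier disc, stem and head, one unit) that sinks straight down, up to 12 mm, on a spring of 1.5 N per mm with about 1 N preload.
- stem_head (a point): Centre of the top of the stem's round head, on the stem's axis. The head is 22 mm in diameter and 10 mm high; its underside is 24.5 mm above the seat, so a disc can only come on from the side. The stem below it is 10 mm in diameter and rigid sideways.
- pin_level (a point): Point on the stem's axis, 5 mm above the seat, level with the top of the upright pin on the earlier disc. That disc is like the loose one and cannot turn; the pin, 10 mm in diameter, stands 22 mm from the axis, exactly opposite its slot. The pin's direction is not measured and differs each time: 0.25 to 1.5 rad counter-clockwise, seen from above, from the tensioner's +x.
- plain_ring: Bystander: a plain steel ring without a slot, 56 mm outside, 26 mm inside, 10 mm thick, flat on the bench. Origin: centre of the underside.
- food_tray: Bystander: an empty white food tray, 130 x 180 x 45 mm. Origin: centre of the underside.
- spray: Bystander: a white bottle, 60 mm in diameter, 160 mm high. Origin: centre of the underside.
- spanner: Bystander: a steel spanner 160 mm long, flat on the bench. Origin: near its middle.

How it is judged:
On the way:
1. the disc is on the stem and rests with a light press on top of the pin, not yet dropped (horizontal distance between disc and seat below 0.007 m and z of disc in the frame of seat between 0.003 and 0.008 m and contact force between disc and tensioner above 1 N), for 0.1 s.
At the end, for the whole second after the job is handed in: The disc lies at rest flat (within 0.06 rad) and flush (within 2 mm) on the earlier disc, its centre within 4 mm of the stem's axis, its slot over the pin (only then can it lie flush) and so pointing away from the earlier slot (horizontal distance between disc and seat below 0.004 m and z of disc in the frame of seat between -0.002 and 0.002 m and angle between disc's own z axis and vertical below 0.06 rad and linear speed of disc below 0.02 m/s and angular speed of disc below 0.2 rad/s); the robot touches nothing.
It fails at once if the disc is pressed or shoved against the tensioner with more than 12 N (contact force between disc and tensioner above 12 N).
It fails at once if the robot itself pushes the tensioner with more than 12 N (contact force between any of the arm, the fingers and tensioner above 12 N).
It fails at once if a bystander is moved more than 30 mm (distance of any of plain_ring, food_tray, spray, spanner from where it was at the start of the episode above 0.03 m).
It also fails if it takes over 61 s, if anything falls off the work surface, if the arm or the gripper's body presses on something with over 40 N, if the wrist force passes 120 N, or if a joint passes its speed limit or range.

ROBOT

A 7-joint arm with a two-finger parallel gripper is mounted at the origin on the work surface. World frame = base frame: x ahead of the robot, y to its left, z up, the work surface at z = 0. Lengths are in m, angles in rad, forces in N, time in s.
With the tool pointing down it reaches from about 0.425 to 1.025 m from the base axis. Payload 3.6 kg.
Tool frame: the origin (TCP) lies on the centre line of the jaws, within the pads' length; the fingertips stand 22 mm ahead of it and the grasp point (between the pads) lies 3 mm ahead of it; z points along the fingers, y is the line along which they close (so a half turn about z gives the same grasp; the last joint's range is limited). The gripper opens to 85 mm and grips with 20 to 120 N. Pads are 22 mm wide; open, the fingers measure 114 mm over their backs; the gripper's body (76 mm by 85 mm) begins 54 mm behind the grasp point. The pads swing forward as they close: fully open they stand 13 mm farther back than shut.
Start: joints at [-1.258, 0.591, 0.048, 1.609, -0.033, 0.943, -0.034], TCP at [0.287, 0.666, 0.253] pointing down, gripper open.
Joint ranges: [-2.69, 2.69], [-0.47, 2.24], [-1.27, 1.36], [0.19, 2.51], [-1.53, 4.68], [0.08, 2.07], [-3.09, 3.09]. Speed limits (rad/s): [2.57, 2.57, 3.14, 3.14, 3.14, 3.14, 3.14].

INTERFACE

Orientations are given as a 3x3 rotation matrix whose columns are the frame's x, y, z axes.
In Python, from station import robot gives the robot as it stands.
- The arm moves only by the tool drive_tool, never from a script. Its argument "steps" is a list of rows, each an object with "offset": the shift along the tool's x, y, z in m, a list of three; "twist": the turn about the tool's z in degrees. A call has 1 to 12 rows; each row is the pose to reach, as a shift and turn from the pose commanded when the call began, along the tool's axes at that moment; what a row does not reach only later rows make up. A row lasts 1/10 s, in which the tool goes at most 50 mm and 8.59 degrees, less where a joint would pass 70% of its speed; a pose out of reach is approached as far as the arm can. A call with a gripper value outside its range is refused whole. "grip" is the finger opening in m, from 0 to 0.0854, set as the call begins (left out, the last holds). The fingers move at their own pace and stop on an object; "newtons" is the grip in N (left out, the last holds). Time passes only in rows, so rows that repeat a pose let the fingers close. It gives the time, the measured TCP pose, the force, the opening and the grip force at its end, in the units of the state.
- robot.get_obs(): the state, without advancing time (a new reading comes with each control period).
- robot.snapshot(name): name is "scene" or "top" or "wrist"; returns a dict with "pixels" (480x640x3 uint8, red, green, blue), "fx", "fy", "cx", "cy" (pixels), "dist" ([k1, k2, p1, p2, k3] as OpenCV has them; the pictures are not rectified), "R" (3x3) and "t" (3): a world point X has camera coordinates R X + t; the wrist camera has in their place "mount" (4x4, takes a point from camera to tool coordinates, whose origin is the TCP and whose axes are the flange's). Camera axes: x right, y down, z forward; pixel columns grow to the right and rows downward; lengths in m; the calibration is good to about 2 mm. A picture is of the moment at which its call begins: read the wrist's pose just before it. There is no depth.
- robot.close_job(): hands the job in; it is judged then, once.
The state is a dict: "t": time; "joint_pos": joint angles; "qvel": joint speeds; "joint_efforts": joint torques, N m; "position": TCP position; "tool_rot": TCP orientation; "force": force on the tool from outside, world axes, zero at the start; "wrist_torque": the same for the moment, N m; "finger_gap": finger opening in m; "gripper_force": force on a finger pad.
Only numpy, scipy, OpenCV 4.12 (cv2) and the standard library are available. Lean on these libraries where they do the work, as an engineer would, in place of code of your own. Each camera call takes 0.05 s, during which the arm holds its last target. There are 200 camera calls.

## Working session

There is one attempt and no reset: what is moved stays moved. The work goes in short steps, Python scripts to look and compute and a tool call to move; the robot and the scene stay as the last step left them, time stands still between calls to the robot, and variables do not carry over. Pictures are saved under pics/ and viewed, at most 10 in all, crops included, and the job is handed in when it is done.

Besides the shell and the picture viewer there is one more tool, called after "Call:" by a JSON object that holds its "op" and its "data". drive_tool: Moves the arm, as the interface text tells. Its arguments: {"type":"object","properties":{"steps":{"type":"array"},"grip":{"type":"number"},"newtons":{"type":"number"}},"required":["steps"]}

```bash
mkdir -p pics; cat > h.py <<'E'
from station import robot
import numpy as np, cv2
def snap(n):
    o=robot.get_obs(); s=robot.snapshot(n)
    K=np.array([[s['fx'],0,s['cx']],[0,s['fy'],s['cy']],[0,0,1.]]);d=np.array(s['dist'],float)
    if 'R' in s: R=np.array(s['R']);t=np.array(s['t'])
    else:
        M=np.array(s['mount']);T=np.eye(4);T[:3,:3]=o['tool_rot'];T[:3,3]=o['position']
        W=np.linalg.inv(T@M);R=W[:3,:3];t=W[:3,3]
    return dict(im=s['pixels'],K=K,d=d,R=R,t=t)
def ray(c,uv,z):
    p=cv2.undistortPoints(np.array(uv,float).reshape(-1,1,2),c['K'],c['d']).reshape(-1,2)
    D=np.c_[p,np.ones(len(p))]@c['R'];C=-c['R'].T@c['t']
    return C+D*((z-C[2])/D[:,2])[:,None]
def proj(c,X): return cv2.projectPoints(np.array(X,float).reshape(-1,1,3),cv2.Rodrigues(c['R'])[0],c['t'],c['K'],c['d'])[0].reshape(-1,2)
def save(n,im): cv2.imwrite('pics/'+n,im[...,::-1])
E
python3 - <<'E'
from h import *
a=snap('top');save('top.png',a['im']);b=snap('scene');save('scene.png',b['im'])
for c in(a,b):print(-c['R'].T@c['t'],c['R'][2],c['K'][0,0])
o=robot.get_obs();print(o['position'],o['tool_rot'],o['force'],o['t'])
E
```

```text
[ 0.41745831 -0.09261453  1.04938654] [ 0.19170158 -0.0170029  -0.98130597] 555.6371061497573
[ 1.11459746 -0.54936688  1.00027617] [-0.47225473  0.37853283 -0.79604545] 531.5630186841368
[0.28656288 0.66518615 0.25225139] [[-9.18418957e-01  3.95608550e-01 -7.03673210e-04]
 [ 3.95609161e-01  9.18416977e-01 -1.91030633e-03]
 [-1.09468094e-04 -2.03284111e-03 -9.99997928e-01]] [ 0.4089826  -0.41336671  0.59519726] 0.1
```

View pics/top.png

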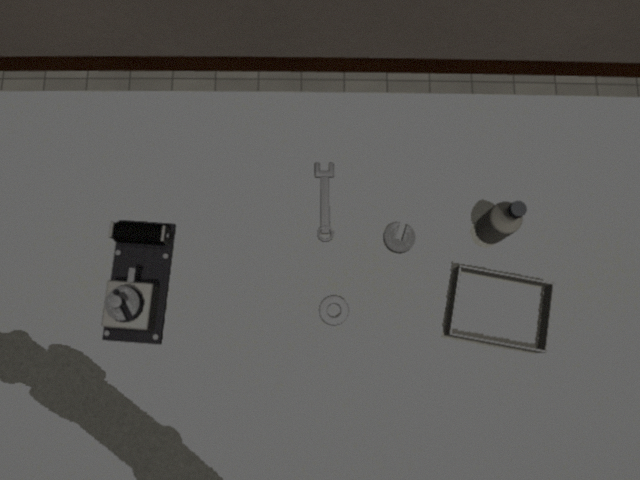

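View pics/scene.png

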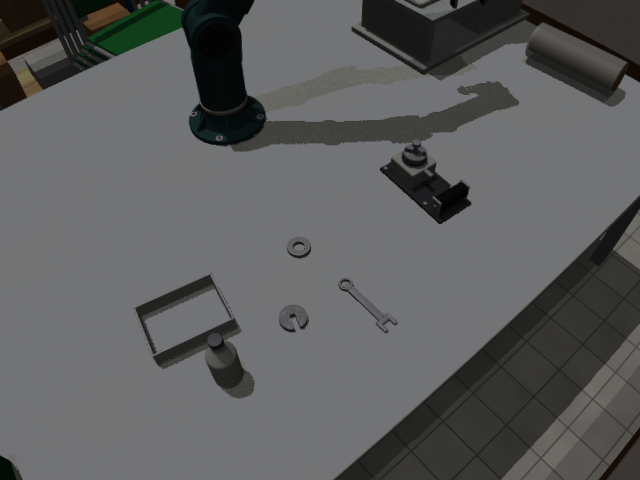

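The top view shows the tensioner around (125,303) with its roller up (+x). The disc is at (399,237) with its slot pointing up, the ring at (334,310) and the spanner at (324,200). Next I'll enlarge the disc and the tensioner.

```bash
python3 - <<'E'
from h import *
a=snap('top');b=snap('scene')
def crop(c,x,y,w):
    k=c['im'][y:y+w,x:x+w];k=cv2.resize(k,(400,300) if 0 else (300,300),interpolation=cv2.INTER_CUBIC);return np.clip(k*1.6,0,255).astype(np.uint8)
m=np.vstack([np.hstack([crop(a,85,263,80),crop(a,369,207,60)]),np.hstack([crop(b,375,130,80),crop(b,263,288,60)])])
save('m.png',m)
g=cv2.cvtColor(a['im'],cv2.COLOR_RGB2GRAY)
# disc (top view)
print(ray(a,[[399,237],[334,310],[324,200],[132,270],[125,303]],0.012))
E
```

```text
[[ 0.64320621 -0.25664083  0.012     ]
 [ 0.50333012 -0.13168256  0.012     ]
 [ 0.71570661 -0.11279186  0.012     ]
 [ 0.57690125  0.24913712  0.012     ]
 [ 0.51460104  0.25816356  0.012     ]]
```

View pics/m.png

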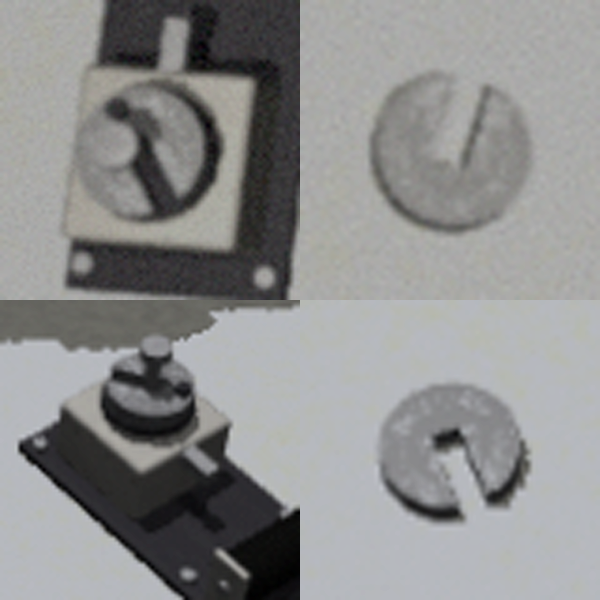

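The montage shows the pin (dark dot) at top-view pixel (117,292), up-left of the stem, with the earlier slot pointing down-right. The loose disc's slot points up and slightly right. I'll get the wrist camera's mount and then look from close up.

```bash
python3 - <<'E'
from h import *
s=robot.snapshot('wrist');print(np.round(s['mount'],3),s['fx'],s['cx'],s['cy'])
a=snap('top')
P=ray(a,[[125.5,303]],.083)[0];Q=ray(a,[[117,291.8]],.088)[0];H=ray(a,[[85+120/3.75,263+150/3.75]],.1175)[0];N=ray(a,[[85+175/3.75,263+30/3.75]],.04)[0]
print(P,Q,H,N,np.arctan2(*(Q-P)[1::-1]))
E
```

```text
[[ 0.001 -0.964 -0.264  0.067]
 [ 1.     0.     0.001 -0.   ]
 [-0.    -0.264  0.964 -0.122]
 [ 0.     0.     0.     1.   ]] 356.7725917303507 318.3585270232186 240.70174467814627
[0.50795776 0.23328391 0.083     ] [0.52683377 0.24770911 0.088     ] [0.50463948 0.23594886 0.1175    ] [0.57074012 0.24040348 0.04      ] 0.6525321719906181
```

Call:
{"op": "drive_tool", "data": {"steps": [{"offset": [-0.371,-0.308,-0.008],"twist": -12},{"offset": [-0.371,-0.308,-0.008],"twist": -12},{"offset": [-0.371,-0.308,-0.008],"twist": -12},{"offset": [-0.371,-0.308,-0.008],"twist": -12},{"offset": [-0.371,-0.308,-0.008],"twist": -12},{"offset": [-0.371,-0.308,-0.008],"twist": -12},{"offset": [-0.371,-0.308,-0.008],"twist": -12},{"offset": [-0.371,-0.308,-0.008],"twist": -12},{"offset": [-0.371,-0.308,-0.008],"twist": -12},{"offset": [-0.371,-0.308,-0.008],"twist": -12},{"offset": [-0.371,-0.308,-0.008],"twist": -12},{"offset": [-0.371,-0.308,-0.008],"twist": -12}]}}

```text
t: 1.5
position: [0.5061, 0.2355, 0.2614]
tool_rot: [[-0.98, 0.198, 0.0], [0.198, 0.98, 0.0], [-0.0, 0.0, -1.0]]
force: [0.1, -0.5, -0.4]
finger_gap: 0.0855
gripper_force: 0.0
```

```bash
python3 - <<'E'
from h import *
o=robot.get_obs();print(o['position'],o['tool_rot'][:2],o['force'],o['joint_pos'])
c=snap('wrist');save('w1.png',c['im']);np.save('w1.npy',c,allow_pickle=True)
E
```

```text
[0.50609223 0.23550913 0.26144691] [[-9.80130339e-01  1.98354447e-01  1.80520435e-04]
 [ 1.98354502e-01  9.80130276e-01  3.65139247e-04]] [ 0.10234545 -0.53879568 -0.4179619 ] [-0.54655407  0.37209004  0.03916631  1.98212065 -0.02041881  0.78741011
  0.87545748]
```

View pics/w1.png

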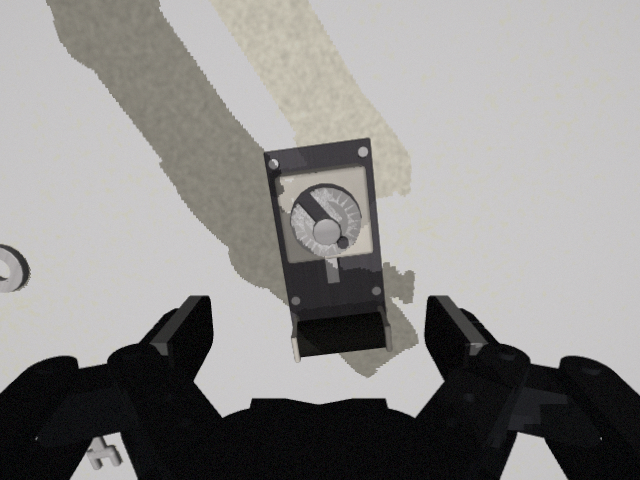

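The wrist view shows the head at (327,232), the pin at (342,243), the earlier slot pointing to the upper left, and the nose at (332,270). Next I'll fit the circles.

```bash
python3 - <<'E'
from h import *
c=np.load('w1.npy',allow_pickle=True).item()
k=c['im'][170:300,260:390];k4=cv2.resize(k,None,fx=4.5,fy=4.5,interpolation=cv2.INTER_CUBIC)
g=cv2.medianBlur(cv2.cvtColor(k4,cv2.COLOR_RGB2GRAY),5)
f=lambda x,y:[260+(x+.5)/4.5-.5,170+(y+.5)/4.5-.5]
for r0,r1,n in((50,80,'head'),(135,175,'disc')):
    h=cv2.HoughCircles(g,cv2.HOUGH_GRADIENT,1.2,5,param1=90,param2=20,minRadius=r0,maxRadius=r1)
    for x,y,r in (h[0][:3] if h is not None else []):
        z=.1175 if n=='head' else .083
        print(n,f(x,y),r/4.5,ray(c,f(x,y),z)); cv2.circle(k4,(int(x),int(y)),int(r),(255,0,0) if n=='head' else (0,255,0),1)
save('k4.png',k4)
print(ray(c,[[342.5,243]],.088), ray(c,[[332,283]],.05),ray(c,[[331,262]],.05))
print('exp radius px',np.linalg.norm(np.diff(proj(c,[[.506,.235,.1175],[.506,.246,.1175]]),axis=0)),np.linalg.norm(np.diff(proj(c,[[.506,.235,.083],[.506,.265,.083]]),axis=0)))
E
```

```text
head [np.float32(326.4111), np.float32(231.87778)] 13.084445 [[0.50649949 0.2417465  0.1175    ]]
head [np.float32(326.6778), np.float32(233.74445)] 14.924445 [[0.50799062 0.24166373 0.1175    ]]
head [np.float32(327.47778), np.float32(232.94444)] 14.6044445 [[0.50749015 0.24238777 0.1175    ]]
disc [np.float32(325.0778), np.float32(218.27779)] 35.44 [[0.50302153 0.24205989 0.083     ]]
disc [np.float32(325.6111), np.float32(222.27779)] 35.173332 [[0.50655729 0.24183258 0.083     ]]
disc [np.float32(326.6778), np.float32(220.67778)] 33.44 [[0.50535836 0.24300261 0.083     ]]
[[0.52622086 0.25267445 0.088     ]] [[0.57610182 0.23540244 0.05      ]] [[0.5541193  0.23860286 0.05      ]]
exp radius px 14.330234794571762 34.960522175739534
```

View pics/k4.png

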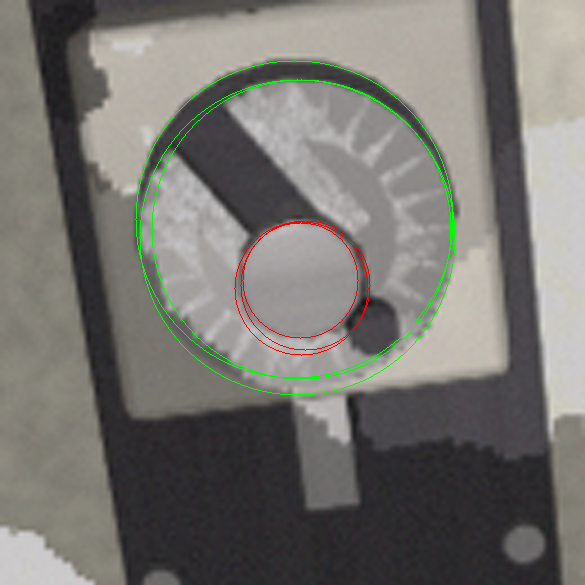

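```bash
python3 - <<'E'
from h import *
c=np.load('w1.npy',allow_pickle=True).item();a=snap('top');b=snap('scene')
print(ray(c,[[273.5,164],[363,152],[296,300.5],[376.5,291]],.01))
print(ray(a,[[85+265/3.75,263+277/3.75],[85+82/3.75,263+262/3.75],[165.5,256],[117.5,252.5]],.01))
print('scene head',ray(b,[[375+155/3.75-.4,130+45/3.75-.4]],.1175),'disc',ray(b,[[375+150/3.75,130+82/3.75]],.083))
h4=[260+301.5/4.5-.5,170+281.5/4.5-.5];print(ray(c,h4,.1175), 'disc',ray(c,[260+304.5/4.5-.5,170+230/4.5-.5],.083),'pin',ray(c,[260+376/4.5-.5,170+326/4.5-.5],.088))
E
```

```text
[[0.45203496 0.1996133  0.01      ]
 [0.45839338 0.29156494 0.01      ]
 [0.60521211 0.18967072 0.01      ]
 [0.61185422 0.28129278 0.01      ]]
[[0.45253104 0.19787786 0.01      ]
 [0.45926786 0.2888911  0.01      ]
 [0.60440473 0.18785646 0.01      ]
 [0.61069466 0.27971049 0.01      ]]
scene head [[0.50786048 0.24247766 0.1175    ]] disc [[0.50897087 0.24410539 0.083     ]]
[[0.50665098 0.24178641 0.1175    ]] disc [[0.50538413 0.2434259  0.083     ]] pin [[0.52538832 0.25331244 0.088     ]]
```

Call:
{"op": "drive_tool", "data": {"steps": [{"offset": [-0.232,-0.455,0.03],"twist": 0},{"offset": [-0.232,-0.455,0.03],"twist": 0},{"offset": [-0.232,-0.455,0.03],"twist": 0},{"offset": [-0.232,-0.455,0.03],"twist": 0},{"offset": [-0.232,-0.455,0.03],"twist": 0},{"offset": [-0.232,-0.455,0.03],"twist": 0},{"offset": [-0.232,-0.455,0.03],"twist": 0},{"offset": [-0.232,-0.455,0.03],"twist": 0},{"offset": [-0.232,-0.455,0.03],"twist": 0},{"offset": [-0.232,-0.455,0.03],"twist": 0},{"offset": [-0.232,-0.455,0.03],"twist": 0},{"offset": [-0.232,-0.455,0.03],"twist": 0}]}}

```text
t: 2.85
position: [0.6443, -0.2572, 0.2307]
tool_rot: [[-0.98, 0.198, -0.0], [0.198, 0.98, -0.001], [0.0, -0.001, -1.0]]
force: [0.5, 1.0, -0.2]
finger_gap: 0.0849
gripper_force: 0.0
```

```bash
python3 - <<'E'
from h import *
o=robot.get_obs();print(o['position'],o['tool_rot'][:2],o['joint_pos'])
c=snap('wrist');np.save('w2.npy',c,allow_pickle=True)
u,v=proj(c,[[.643,-.257,.012]])[0];u,v=int(u),int(v);print(u,v)
k=c['im'][v-60:v+60,u-60:u+60];k4=cv2.resize(k,None,fx=5,fy=5,interpolation=cv2.INTER_CUBIC)
save('d.png',k4)
E
```

```text
[ 0.64431892 -0.25723432  0.23073783] [[-9.80104698e-01  1.98480982e-01 -2.85221082e-04]
 [ 1.98481157e-01  9.80104328e-01 -8.58723591e-04]] [ 0.24695515  0.57558105  0.10128665  1.70536823 -0.07123454  0.86423105
  1.74928853]
318 212
```

View pics/d.png

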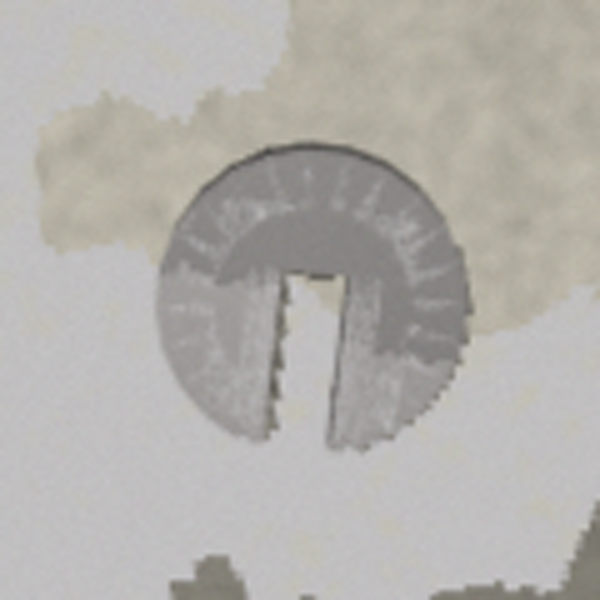

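```bash
python3 - <<'E'
from h import *
c=np.load('w2.npy',allow_pickle=True).item()
f=lambda x,y:[258+(x+.5)/5-.5,152+(y+.5)/5-.5]
P=ray(c,[f(314,301),f(317,275),f(285,285),f(348,285),f(268,435),f(331,440)],.012);print(P)
m=(P[4]+P[5]-P[2]-P[3])/2;print(np.arctan2(m[1],m[0]))
o=robot.get_obs();print(np.array(o['tool_rot']).T@(P[0]-o['position']))
E
```

```text
[[ 0.64234216 -0.25502093  0.012     ]
 [ 0.6374651  -0.2534532   0.012     ]
 [ 0.63815661 -0.25989905  0.012     ]
 [ 0.64056606 -0.24796266  0.012     ]
 [ 0.66689558 -0.26921648  0.012     ]
 [ 0.67036483 -0.25720507  0.012     ]]
-0.3070317157042679
[ 0.0015566  -0.00159342  0.21874112]
```

```bash
python3 - <<'E'
from h import *
for i in range(3):
    o=robot.get_obs();print(o['t'],np.round(o['position'],4),np.round(o['qvel'],3)[:3]);robot.snapshot('wrist')
E
```

```text
2.9 [ 0.6443 -0.2541  0.2307] [-0.033 -0.02  -0.039]
2.95 [ 0.6444 -0.2522  0.2308] [-0.02  -0.013 -0.02 ]
3.0 [ 0.6445 -0.2514  0.231 ] [-0.006 -0.009 -0.004]
```

Call:
{"op": "drive_tool", "data": {"steps": [{"offset": [0.001,-0.004,0.04],"twist": 6},{"offset": [0.001,-0.004,0.08],"twist": 6},{"offset": [0.001,-0.004,0.1],"twist": 6},{"offset": [0.001,-0.004,0.1],"twist": 6},{"offset": [0.001,-0.004,0.1],"twist": 6},{"offset": [0.001,-0.004,0.1],"twist": 6},{"offset": [0.001,-0.004,0.1],"twist": 6}]}}

```text
t: 3.75
position: [0.6435, -0.2593, 0.1334]
tool_rot: [[-0.955, 0.297, 0.003], [0.297, 0.955, -0.001], [-0.004, 0.0, -1.0]]
force: [0.8, -0.2, -0.2]
finger_gap: 0.0855
gripper_force: 0.0
```

```bash
python3 - <<'E'
from h import *
o=robot.get_obs();print(o['position'],np.round(o['qvel'],3))
c=snap('wrist');np.save('w3.npy',c,allow_pickle=True)
u,v=proj(c,[[.6423,-.255,.012]])[0];u,v=int(u),int(v);print(u,v)
k=c['im'][v-75:v+75,u-75:u+75];k4=cv2.resize(k,None,fx=4,fy=4,interpolation=cv2.INTER_CUBIC)
save('d2.png',k4)
E
```

```text
[ 0.64353653 -0.2592778   0.13337057] [ 0.005  0.005  0.002  0.005 -0.    -0.     0.002]
323 236
```

View pics/d2.png

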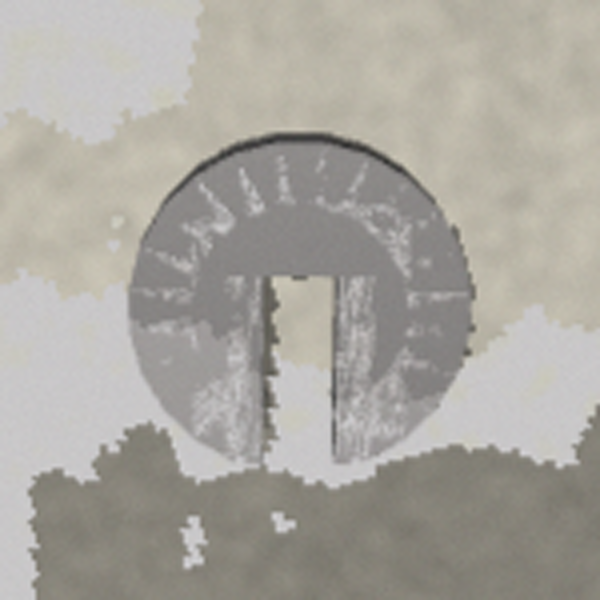

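```bash
python3 - <<'E'
from h import *
c=np.load('w3.npy',allow_pickle=True).item()
f=lambda x,y:[248+(x+.5)/4-.5,161+(y+.5)/4-.5]
P=ray(c,[f(299,308)],.012)[0];print(P)
o=robot.get_obs();print(o['position'],np.array(o['tool_rot']).T@(P-o['position']))
E
```

```text
[ 0.64261543 -0.25606584  0.012     ]
[ 0.64330512 -0.25940124  0.13312434] [0.00202294 0.00298028 0.12111867]
```

Call:
{"op": "drive_tool", "data": {"steps": [{"offset": [0.002,0.003,0.04],"twist": 0},{"offset": [0.002,0.003,0.08],"twist": 0},{"offset": [0.002,0.003,0.1],"twist": 0},{"offset": [0.002,0.003,0.113],"twist": 0},{"offset": [0.002,0.003,0.113],"twist": 0},{"offset": [0.002,0.003,0.113],"twist": 0},{"offset": [0.002,0.003,0.113],"twist": 0},{"offset": [0.002,0.003,0.113],"twist": 0}]}}

```text
t: 4.6
position: [0.6423, -0.2562, 0.0199]
tool_rot: [[-0.955, 0.298, 0.003], [0.298, 0.955, -0.001], [-0.003, -0.0, -1.0]]
force: [0.7, 0.6, -0.7]
finger_gap: 0.0857
gripper_force: 0.0
```

Call:
{"op": "drive_tool", "data": {"steps": [{"offset": [0,0,0],"twist": 0},{"offset": [0,0,0],"twist": 0},{"offset": [0,0,0],"twist": 0},{"offset": [0,0,0],"twist": 0},{"offset": [0,0,0],"twist": 0},{"offset": [0,0,0],"twist": 0},{"offset": [0,0,0],"twist": 0},{"offset": [0,0,0],"twist": 0},{"offset": [0,0,0],"twist": 0},{"offset": [0,0,0],"twist": 0}], "grip": 0.05, "newtons": 40}}

```text
t: 5.6
position: [0.6417, -0.2558, 0.0194]
tool_rot: [[-0.955, 0.297, 0.001], [0.297, 0.955, -0.0], [-0.001, 0.0, -1.0]]
force: [-0.8, 0.8, 5.5]
finger_gap: 0.0584
gripper_force: 42.5
```

```bash
python3 - <<'E'
from h import *
o=robot.get_obs();print(o['position'],o['force'],o['finger_gap'],o['gripper_force'],o['t'])
c=snap('wrist');np.save('w4.npy',c,allow_pickle=True)
save('g.png',c['im'])
E
```

```text
[ 0.64167623 -0.25583243  0.01938946] [-0.75683504  0.77689242  5.54841321] 0.05844028526075107 42.54116760101169 5.6
```

View pics/g.png

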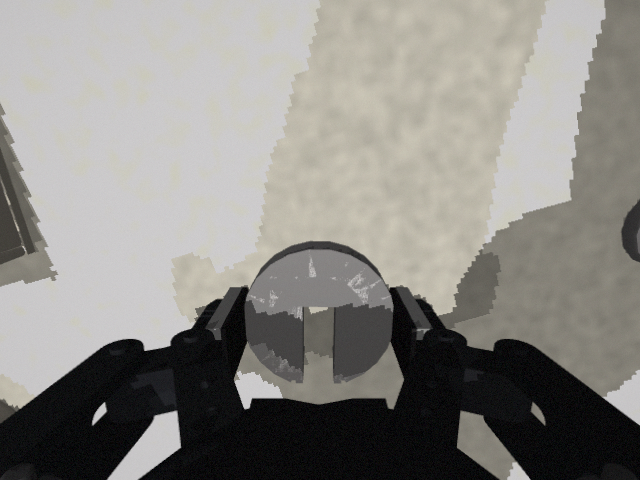

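```bash
python3 - <<'E'
from h import *
c=np.load('w4.npy',allow_pickle=True).item()
o=robot.get_obs();R=np.array(o['tool_rot'])
P=ray(c,[[319,306.5],[304,310],[334,310],[303.5,380],[334,380],[246,312],[393,312],[319,249],[319.5,312]],.012)
print(np.round((P-o['position'])@R,4),o['force'],o['position'])
E
```

```text
[[ 0.0042  0.0001  0.0073]
 [ 0.0027 -0.0058  0.0073]
 [ 0.0027  0.0061  0.0073]
 [-0.0297 -0.0064  0.0074]
 [-0.0297  0.0065  0.0074]
 [ 0.0018 -0.0289  0.0073]
 [ 0.0018  0.0296  0.0073]
 [ 0.028   0.0001  0.0073]
 [ 0.0018  0.0003  0.0073]] [-0.50395723  0.21998035  5.18447838] [ 0.64162539 -0.25580544  0.01934755]
```

Disc gripped, with its centre about 2 mm toward the mouth from the TCP. Lifting and carrying it to the stem.

Call:
{"op": "drive_tool", "data": {"steps": [{"offset": [0,0,-0.02],"twist": 0},{"offset": [0,0,-0.06],"twist": 0},{"offset": [0,0,-0.1],"twist": 0},{"offset": [0,0,-0.14],"twist": 0},{"offset": [0.02,0.024,-0.17],"twist": 0},{"offset": [0.045,0.054,-0.181],"twist": 0},{"offset": [0.073,0.087,-0.181],"twist": 0},{"offset": [0.1,0.12,-0.181],"twist": 0},{"offset": [0.127,0.152,-0.181],"twist": 0},{"offset": [0.155,0.185,-0.181],"twist": 0},{"offset": [0.182,0.218,-0.181],"twist": 0},{"offset": [0.21,0.25,-0.181],"twist": 0}]}}

```text
t: 6.85
position: [0.5142, 0.0469, 0.2002]
tool_rot: [[-0.955, 0.298, 0.001], [0.298, 0.955, 0.0], [-0.001, 0.001, -1.0]]
force: [1.2, -0.9, -1.8]
finger_gap: 0.0585
gripper_force: 44.3
```

Call:
{"op": "drive_tool", "data": {"steps": [{"offset": [0.025,0.03,0],"twist": 0},{"offset": [0.05,0.06,0],"twist": 0},{"offset": [0.075,0.09,0],"twist": 0},{"offset": [0.1,0.12,0],"twist": 0},{"offset": [0.125,0.15,0],"twist": 0},{"offset": [0.145,0.175,0],"twist": 0},{"offset": [0.154,0.185,0],"twist": 0},{"offset": [0.154,0.185,0],"twist": 0},{"offset": [0.154,0.185,0],"twist": 0},{"offset": [0.154,0.185,0],"twist": 0},{"offset": [0.154,0.185,0],"twist": 0},{"offset": [0.154,0.185,0],"twist": 0}]}}

```text
t: 8.05
position: [0.4237, 0.2665, 0.1993]
tool_rot: [[-0.954, 0.3, 0.0], [0.3, 0.954, -0.001], [-0.0, -0.0, -1.0]]
force: [-0.3, -0.5, -1.7]
finger_gap: 0.0581
gripper_force: 44.3
```

```bash
python3 - <<'E'
from h import *
o=robot.get_obs();print(o['position'],np.round(o['tool_rot'],3),o['force'],o['finger_gap'],o['qvel'],o['joint_pos'])
c=snap('wrist');np.save('w5.npy',c,allow_pickle=True)
u,v=proj(c,[[.506,.242,.1]])[0];u,v=int(u),int(v);print(u,v)
w=cv2.resize(c['im'],(480,360))
y0=max(v-50,0);x0=u-60;k=cv2.resize(c['im'][y0:y0+100,x0:x0+120],None,fx=5,fy=5,interpolation=cv2.INTER_CUBIC)
print(x0,y0);save('s.png',k[:500]);save('w5.png',c['im'])
E
```

```text
[0.42369277 0.26653391 0.19929964] [[-0.954  0.3    0.   ]
 [ 0.3    0.954 -0.001]
 [-0.    -0.    -1.   ]] [-0.31144832 -0.49928906 -1.68582105] 0.058054921205373616 [-0.00682185  0.0021168  -0.00578286 -0.00350828  0.00148511 -0.00142953
 -0.00163996] [-0.74660471  0.39459257  0.12174925  2.15887253 -0.08291135  0.5926477
  0.7009858 ]
320 365
260 315
```

View pics/s.png

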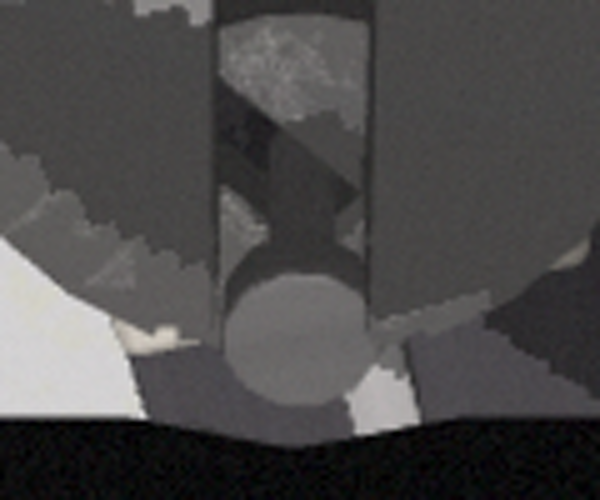

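The crop shows the head top at about pixel (319.6,382.4), seen through the slot and nearly centred in it.

```bash
python3 - <<'E'
from h import *
c=np.load('w5.npy',allow_pickle=True).item()
o=robot.get_obs();R=np.array(o['tool_rot']);p=o['position']
f=lambda x,y:[260+(x+.5)/5-.5,315+(y+.5)/5-.5]
H=ray(c,[f(298.5,339),f(222,339),f(375,339),f(298,272),f(298,405)],.1175);print(H[0],np.round((H-p)@R,4))
S=ray(c,[f(216,250),f(370,250)],p[2]-.0074);print('slot',np.round((S-p)@R,4))
for n in('top','scene'):
    b=snap(n);im=b['im'];u,v=proj(b,[[.506,.242,.1175]])[0].astype(int)
    save(n+'c.png',cv2.resize(im[v-40:v+40,u-50:u+50],None,fx=6,fy=6,interpolation=cv2.INTER_CUBIC));print(n,u,v)
E
```

```text
[0.50685811 0.24099704 0.1175    ] [[-0.0872  0.0003  0.0818]
 [-0.0872 -0.0099  0.0818]
 [-0.0872  0.0105  0.0818]
 [-0.0769  0.0002  0.0818]
 [-0.0976  0.0002  0.0818]]
slot [[-0.0224 -0.0068  0.0074]
 [-0.0224  0.006   0.0074]]
top 113 302
scene 415 141
```

Call:
{"op": "drive_tool", "data": {"steps": [{"offset": [0,0.0005,0.03],"twist": 0},{"offset": [0,0.0005,0.06],"twist": 0},{"offset": [0,0.0005,0.08],"twist": 0},{"offset": [0,0.0005,0.088],"twist": 0},{"offset": [0,0.0005,0.088],"twist": 0},{"offset": [0,0.0005,0.088],"twist": 0},{"offset": [-0.005,0.0005,0.088],"twist": 0},{"offset": [-0.015,0.0005,0.088],"twist": 0},{"offset": [-0.025,0.0005,0.088],"twist": 0},{"offset": [-0.035,0.0005,0.088],"twist": 0},{"offset": [-0.04,0.0005,0.088],"twist": 0},{"offset": [-0.04,0.0005,0.088],"twist": 0}]}}

```text
t: 9.4
position: [0.4629, 0.2559, 0.1114]
tool_rot: [[-0.954, 0.299, 0.001], [0.299, 0.954, 0.0], [-0.001, 0.0, -1.0]]
force: [0.2, -0.5, -1.8]
finger_gap: 0.0581
gripper_force: 44.3
```

```bash
python3 - <<'E'
from h import *
o=robot.get_obs();R=np.array(o['tool_rot']);p=o['position']
print(p,np.round(R,3),o['force'],'stem rel',R.T@(np.array([.5069,.2411,.1])-p))
E
```

```text
[0.46289482 0.2558575  0.1114356 ] [[-0.954  0.299  0.001]
 [ 0.299  0.954  0.   ]
 [-0.001  0.    -1.   ]] [ 0.22833284 -0.45855464 -1.81871546] stem rel [-0.04639303 -0.000915    0.01148312]
```

Call:
{"op": "drive_tool", "data": {"steps": [{"offset": [-0.006,-0.0005,0],"twist": 0},{"offset": [-0.012,-0.0005,0],"twist": 0},{"offset": [-0.018,-0.0005,0],"twist": 0},{"offset": [-0.024,-0.0005,0],"twist": 0},{"offset": [-0.03,-0.0005,0],"twist": 0},{"offset": [-0.03,-0.0005,0],"twist": 0},{"offset": [-0.03,-0.0005,0],"twist": 0}]}}

```text
t: 10.1
position: [0.4899, 0.2469, 0.1113]
tool_rot: [[-0.955, 0.298, -0.0], [0.298, 0.955, -0.0], [0.0, -0.0, -1.0]]
force: [0.1, -0.3, -2.1]
finger_gap: 0.0584
gripper_force: 44.3
```

```bash
python3 - <<'E'
from h import *
o=robot.get_obs();R=np.array(o['tool_rot']);p=o['position']
print(p,o['force'],'stem rel',R.T@(np.array([.5069,.2411,.1])-p))
E
```

```text
[0.4899456  0.24693389 0.11126103] [ 0.14622257 -0.3179423  -2.10527522] stem rel [-0.01792515 -0.0005195   0.0112568 ]
```

Call:
{"op": "drive_tool", "data": {"steps": [{"offset": [-0.005,0,0],"twist": 0},{"offset": [-0.01,0,0],"twist": 0},{"offset": [-0.013,0,0],"twist": 0},{"offset": [-0.0155,0,0],"twist": 0},{"offset": [-0.0155,0,0],"twist": 0},{"offset": [-0.0155,0,0],"twist": 0},{"offset": [-0.0155,0,0],"twist": 0}]}}

```text
t: 10.8
position: [0.5045, 0.2425, 0.1113]
tool_rot: [[-0.955, 0.297, -0.0], [0.297, 0.955, -0.0], [0.0, -0.0, -1.0]]
force: [0.1, -1.0, -1.8]
finger_gap: 0.0584
gripper_force: 44.3
```

```bash
python3 - <<'E'
from h import *
o=robot.get_obs();R=np.array(o['tool_rot']);p=o['position']
print(p,o['force'],o['wrist_torque'],'stem rel',R.T@(np.array([.5069,.2411,.1])-p))
E
```

```text
[0.50448535 0.24246607 0.11127921] [ 0.06698173 -1.02979679 -1.79101124] [ 0.02682696 -0.0277303   0.01134277] stem rel [-0.00271465 -0.00058521  0.01127854]
```

Call:
{"op": "drive_tool", "data": {"steps": [{"offset": [0,0,0.001],"twist": 0},{"offset": [0,0,0.002],"twist": 0},{"offset": [0,0,0.003],"twist": 0},{"offset": [0,0,0.004],"twist": 0},{"offset": [0,0,0.005],"twist": 0},{"offset": [0,0,0.0055],"twist": 0},{"offset": [0,0,0.0055],"twist": 0},{"offset": [0,0,0.0055],"twist": 0},{"offset": [0,0,0.0055],"twist": 0}]}}

```text
t: 11.7
position: [0.5047, 0.2424, 0.1059]
tool_rot: [[-0.955, 0.297, -0.0], [0.297, 0.955, 0.0], [0.0, -0.0, -1.0]]
force: [-0.7, -0.2, 1.9]
finger_gap: 0.0582
gripper_force: 44.5
```

Call:
{"op": "drive_tool", "data": {"steps": [{"offset": [0,0,0.0005],"twist": -1},{"offset": [0,-0.0002,0.0008],"twist": -4},{"offset": [0,-0.0003,0.0008],"twist": -8},{"offset": [0,-0.0005,0.0008],"twist": -12},{"offset": [0,-0.0006,0.0008],"twist": -16},{"offset": [0,-0.0008,0.0008],"twist": -20},{"offset": [0,-0.001,0.0008],"twist": -24},{"offset": [-0.0001,-0.0011,0.0008],"twist": -28},{"offset": [-0.0001,-0.0013,0.0008],"twist": -32},{"offset": [-0.0002,-0.0014,0.0008],"twist": -36},{"offset": [-0.0002,-0.0014,0.0008],"twist": -36},{"offset": [-0.0002,-0.0014,0.0008],"twist": -36}]}}

```text
t: 12.9
position: [0.5058, 0.2409, 0.1053]
tool_rot: [[-0.948, -0.319, 0.002], [-0.319, 0.948, 0.001], [-0.002, -0.0, -1.0]]
force: [1.3, -0.4, 1.3]
finger_gap: 0.0579
gripper_force: 44.6
```

```bash
python3 - <<'E'
from h import *
o=robot.get_obs();R=np.array(o['tool_rot']);p=o['position']
print(p,o['force'],o['wrist_torque'],'stem rel',R.T@(np.array([.5069,.2411,.1])-p),'slot',np.arctan2(-R[1,0],-R[0,0]))
E
```

```text
[0.50579171 0.24089839 0.10531172] [ 1.29523448 -0.36393755  1.26131803] [-0.1712104  -0.32910696  0.02840973] stem rel [-0.00110276 -0.00016187  0.00531423] slot 0.32423391301407917
```

Call:
{"op": "drive_tool", "data": {"steps": [{"offset": [0.0005,0,0.0005],"twist": 0},{"offset": [0.001,-0.0001,0.0005],"twist": -2},{"offset": [0.001,-0.0002,0.0005],"twist": -4},{"offset": [0.001,-0.0002,0.0005],"twist": -6},{"offset": [0.001,-0.0003,0.0005],"twist": -8},{"offset": [0.001,-0.0003,0.0005],"twist": -8},{"offset": [0.001,-0.0003,0.0005],"twist": -8}]}}

```text
t: 13.6
position: [0.5026, 0.2403, 0.104]
tool_rot: [[-0.893, -0.45, -0.002], [-0.45, 0.893, -0.001], [0.002, 0.0, -1.0]]
force: [0.1, -0.6, -2.1]
finger_gap: 0.0583
gripper_force: 44.3
```

```bash
python3 - <<'E'
from h import *
o=robot.get_obs();R=np.array(o['tool_rot']);p=o['position']
print(p,o['force'],o['wrist_torque'],'stem rel',R.T@(np.array([.5069,.2411,.1])-p),'slot',np.arctan2(-R[1,0],-R[0,0]))
E
```

```text
[0.50261132 0.24026029 0.10396056] [ 0.10335664 -0.63794748 -2.06498717] [-0.02995219  0.04627705 -0.01806935] stem rel [-0.00421656 -0.00117957  0.00395135] slot 0.4663101960405276
```

Call:
{"op": "drive_tool", "data": {"steps": [{"offset": [-0.0008,-0.0004,0],"twist": -1.5},{"offset": [-0.0015,-0.0008,0],"twist": -3},{"offset": [-0.0015,-0.0008,0.0008],"twist": -3},{"offset": [-0.0015,-0.0008,0.0015],"twist": -3},{"offset": [-0.0015,-0.0008,0.002],"twist": -3},{"offset": [-0.0015,-0.0008,0.002],"twist": -3},{"offset": [-0.0015,-0.0008,0.002],"twist": -3}]}}

```text
t: 14.3
position: [0.5054, 0.2404, 0.1025]
tool_rot: [[-0.869, -0.495, 0.0], [-0.495, 0.869, -0.0], [0.0, -0.0, -1.0]]
force: [0.2, 0.7, -2.1]
finger_gap: 0.0582
gripper_force: 44.3
```

```bash
python3 - <<'E'
from h import *
o=robot.get_obs();R=np.array(o['tool_rot']);p=o['position']
print(p,o['force'],o['wrist_torque'],'stem rel',R.T@(np.array([.5069,.2411,.1])-p),'slot',np.arctan2(-R[1,0],-R[0,0]))
E
```

```text
[0.50536887 0.24035092 0.1025046 ] [ 0.21712665  0.69057885 -2.0972437 ] [ 0.00967144 -0.01754338 -0.01226761] stem rel [-0.0017012  -0.00010753  0.00250456] slot 0.5182234050951267
```

Call:
{"op": "drive_tool", "data": {"steps": [{"offset": [0,0,0.0005],"twist": 0},{"offset": [0,0,0.001],"twist": 0},{"offset": [0,0,0.0015],"twist": 0},{"offset": [0,0,0.002],"twist": 0},{"offset": [0,0,0.002],"twist": 0},{"offset": [0,0,0.002],"twist": 0}]}}

```text
t: 14.9
position: [0.5054, 0.2404, 0.1006]
tool_rot: [[-0.869, -0.495, 0.0], [-0.495, 0.869, 0.0], [-0.0, -0.0, -1.0]]
force: [-0.0, -0.9, 1.6]
finger_gap: 0.0584
gripper_force: 44.6
```

Call:
{"op": "drive_tool", "data": {"steps": [{"offset": [0,0,-0.0005],"twist": 0},{"offset": [0,0,-0.001],"twist": 0},{"offset": [0,0,-0.001],"twist": 0}]}}

```text
t: 15.2
position: [0.5054, 0.2404, 0.1015]
tool_rot: [[-0.869, -0.495, 0.0], [-0.495, 0.869, 0.0], [-0.0, 0.0, -1.0]]
force: [-0.5, 0.2, -0.2]
finger_gap: 0.0586
gripper_force: 44.5
```

Call:
{"op": "drive_tool", "data": {"steps": [{"offset": [0,0,0],"twist": 0},{"offset": [0,0,0],"twist": 0},{"offset": [0,0,0],"twist": 0},{"offset": [0,0,0],"twist": 0},{"offset": [0,0,0],"twist": 0},{"offset": [0,0,0],"twist": 0},{"offset": [0,0,0],"twist": 0},{"offset": [0,0,0],"twist": 0}], "grip": 0.085}}

```text
t: 16.0
position: [0.5054, 0.2404, 0.1015]
tool_rot: [[-0.869, -0.495, 0.0], [-0.495, 0.869, 0.0], [-0.0, -0.0, -1.0]]
force: [-0.3, 0.5, -0.2]
finger_gap: 0.0852
gripper_force: 0.0
```

Call:
{"op": "drive_tool", "data": {"steps": [{"offset": [0,0,-0.01],"twist": 0},{"offset": [0,0,-0.03],"twist": 0},{"offset": [0,0,-0.06],"twist": 0},{"offset": [0,0,-0.1],"twist": 0},{"offset": [0,0,-0.14],"twist": 0},{"offset": [0,0,-0.15],"twist": 0},{"offset": [0,0,-0.15],"twist": 0},{"offset": [0,0,-0.15],"twist": 0},{"offset": [0,0,-0.15],"twist": 0},{"offset": [0,0,-0.15],"twist": 0}]}}

```text
t: 17.0
position: [0.5045, 0.2399, 0.2499]
tool_rot: [[-0.869, -0.496, -0.003], [-0.496, 0.869, -0.002], [0.003, 0.0, -1.0]]
force: [-0.4, 0.3, -0.1]
finger_gap: 0.0851
gripper_force: 0.0
```

```bash
python3 - <<'E'
from h import *
o=robot.get_obs();print(o['position'],o['force'],o['finger_gap'])
c=snap('wrist');u,v=proj(c,[[.507,.241,.09]])[0].astype(int)
k=cv2.resize(c['im'][v-50:v+50,u-60:u+60],(600,500),interpolation=cv2.INTER_CUBIC)
b=snap('scene');u,v=proj(b,[[.507,.241,.09]])[0].astype(int)
k2=cv2.resize(b['im'][v-50:v+50,u-20:u+20],(200,500),interpolation=cv2.INTER_CUBIC)
save('fin.png',np.hstack([k,k2]))
E
```

```text
[0.50446208 0.23985542 0.24985854] [-0.43597225  0.30111431 -0.08161259] 0.08510146119130661
```

View pics/fin.png

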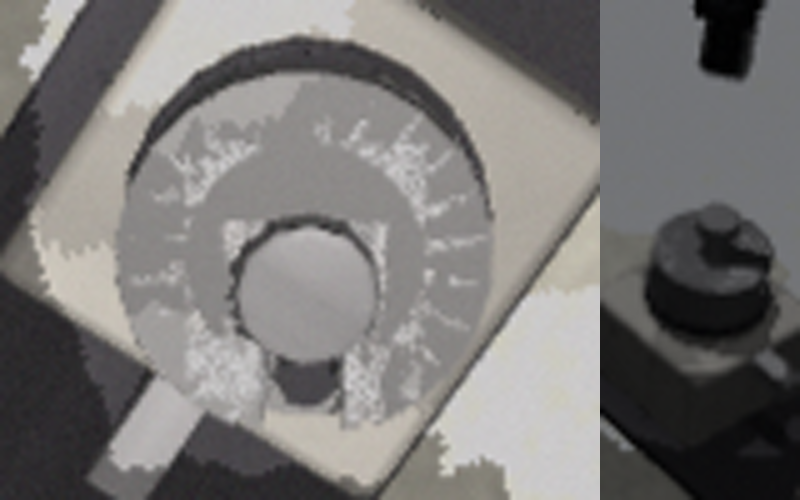

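The disc lies flat around the stem with the pin at (305,385) visible in its slot, and the gripper is clear.

```bash
python3 -c "
from station import robot
print(robot.close_job())"
```

```text
the job is handed in; nothing more can be done
None
```

The job is handed in (no verdict came back): the disc was pressed lightly on the pin, turned until it dropped, and in the last picture lies flat on the earlier disc with the pin in its slot; the gripper is open and clear.

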